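# Fetch the sample jar from behind the reagent bottles

## Robot

A 6-joint arm with a two-finger parallel gripper is mounted at the origin on a cart in front of the work surface, level with it; the furniture and walls round the work are solid. World frame = base frame: x ahead of the robot, y to its left, z up, the work surface at z = 0. Lengths are in m, angles in rad, forces in N, time in s.
With the tool pointing down it reaches from about 0.3 to 0.775 m from the base axis. Payload 14.6 kg.
Tool frame: the origin (TCP) lies midway between the tips of the shut fingers; the grasp point (between the pads) lies 19 mm behind it (ctrl.pinch_z is the distance from the TCP to the grasp point, in m); z points along the fingers, y is the line along which they close (so a half turn about z gives the same grasp; the last joint's range is limited). The gripper opens to 94 mm and grips with 3 to 60 N. Pads are 16 mm wide; open, the fingers measure 119 mm over their backs; the gripper's body (75 mm by 177 mm) begins 78 mm behind the grasp point.
Start: joints at [1.155, 0.3, 1.521, -0, 1.321, -0.067], TCP at [0.188, 0.517, 0.181] pointing down, gripper open.
Joint ranges: [-3.03, 3.03], [-0.79, 2.21], [0.23, 2.52], [-1.04, 4.18], [0, 3.07], [-2.55, 2.55]. Speed limits (rad/s): [2.22, 2.22, 2.57, 3.14, 3.14, 3.14].

## Interface

Orientations are given as [roll, pitch, yaw] about the fixed x, y, z axes, in that order (R = Rz(yaw) Ry(pitch) Rx(roll)).
In Python, from station import ctrl gives the robot as it stands.
- The arm moves only by the tool jog_arm, never from a script. Its argument "motion" is a list of rows, each a list of 7 numbers: the shift along the tool's x, y, z in m, then the turn, a rotation vector about the tool's x, y, z in rad, then the opening, from -1 (shut) to 1 (fully open). In form: [[tx, ty, tz, rx, ry, rz, gripper], ...]. A call has 1 to 5 rows; each row shifts and turns the commanded pose from where the row before left it, along the tool's axes as they then stand; what a row does not reach is not made up. A row lasts 1/10 s, in which the tool goes at most 50 mm and 8.59 degrees, less where a joint would pass 70% of its speed; a pose out of reach is approached as far as the arm can. A call is refused whole if a number of a shift passes 0.05 or a number of a turn 0.15, either way. A call with a gripper value outside its range is refused whole. The fingers move at their own pace and stop on an object; "squeeze" is the grip in N (left out, the last holds). Time passes only in rows, so rows that do not move let the fingers close. It gives the time, the measured TCP pose, the force, the opening and the grip force at its end, in the units of the state.
- ctrl.get_obs(): the state, without advancing time (a new reading comes with each control period).
- ctrl.camera(name): name is "scene" or "top" or "wrist"; returns the picture (384x512x3 uint8, red, green, blue); there is no depth.
- ctrl.camera_model(name): a dict with "intrinsics" (3x3 intrinsics, pixels), "k1" (the pictures are not rectified: a ray, as slopes to the right and down, at radius r is drawn at 1 + k1 r^2 times it, then the intrinsics apply), "rvec" (rotation vector, rad) and "tvec" (3), from world to camera coordinates, as OpenCV has them. Camera axes: x right, y down, z forward; pixel columns grow to the right and rows downward; lengths in m; the calibration is good to about 2 mm. A picture is of the moment at which its call begins: read the wrist's pose just before it. camera_model takes no time and is no camera call; for the wrist camera it gives the pose at the moment of the call.
- ctrl.hand_in(): hands the job in; it is judged then, once.
The state is a dict: "time_s": time; "qpos": joint angles; "joint_vel": joint speeds; "tau": joint torques, N m; "ee_pos": TCP position; "eef_rot": TCP orientation; "force": force on the tool from outside, world axes, zero at the start; "moment": the same for the moment, N m; "grip_width": finger opening in m; "grip_force": force on a finger pad.
Only numpy, scipy, OpenCV 4.12 (cv2) and the standard library are available. Lean on these libraries where they do the work, as an engineer would, in place of code of your own. Each camera call takes 0.05 s, during which the arm holds its last target. There are 200 camera calls.

## Task

The sample jar has to be weighed, but it stands behind two reagent bottles on the grey stand. First stand both bottles upright in the empty steel tray, then set the jar in the middle of the balance's round pan, and only then put each bottle back on the very spot of the stand where it stood at the start. Keep everything upright, set things down rather than drop them, and leave the small oil bottle on the stand and the box and pen pot behind it where they are.

Things in the scene. Friction and masses are not known exactly. Their poses are not given: they have to be found in the camera images.
- stand: Fixed low grey plastic stand, 150 x 220 mm, its floor 12 mm above the worktop, with a 6 mm thick fence, 26 mm high above the worktop, along its back (+x) and both sides, open at the front. Flat black round rubber pads, flush with its floor, mark three places: two front ones (68 mm across) at about x -28, y +45 and y -45 mm, and the jar's (55 mm) at x +18, y 0. Origin: centre of the underside; x to its back, y to its left, z up. It may be turned about the vertical.
- white_bottle: Loose white reagent bottle with a blue screw cap, round body 60 mm across up to about 91 mm, shoulder narrowing to 117 mm, cap 30 mm across, 130 mm tall, about 0.2 kg. Stands on one of the two front places of the stand; which one varies, and it must return to the one it came from. Origin: centre of the underside, z up.
- brown_bottle: Loose brown reagent bottle with a black screw cap, slimmer: round body 54 mm across up to about 82 mm, shoulder narrowing to 106 mm, cap 27 mm across, 118 mm tall, about 0.16 kg. Stands on the other front place of the stand. Origin: centre of the underside, z up.
- jar: Loose translucent sample jar with a screw lid, 64 mm tall: body 47 mm across, lid 51 mm across from 52 to 64 mm height, about 0.08 kg. Stands on the back place of the stand, so close behind the taller bottles that a gripper has no room over it until they are gone. Origin: centre of the underside, z up.
- oil_bottle: Small brown bottle, 27 mm across and 62 mm tall, standing loose in the back corner of the stand on its +y side: leave it alone. Origin: centre of the underside.
- tray: Fixed empty rectangular steel tray, 220 x 150 mm, rim 18 mm high, walls 3 mm, flat floor 3 mm above the worktop. It is the side area for the bottles, with room for both side by side along its length. It stands left or right of the stand. Origin: centre of the underside; x along its 220 mm length, y along its width.
- pan (a point): Centre of the top face of the round steel pan, 100 mm across and 48 mm above the worktop, of the fixed white bench balance (190 x 150 mm body, 38 mm high, display and two keys on the -x side). The balance is on the other side of the stand from the tray. Axes: x to the balance's back, z up.
- glass_box: Bystander: loose white box of cover glasses, 54 x 54 x 50 mm, behind the stand to the left. Origin: centre of the underside.
- pen_cup: Bystander: loose clear pot with pens, 41 mm across, 130 mm tall, behind the stand to the right. Origin: centre of the underside.

How it is judged:
On the way, in this order (a step that is already met when the one before it is completed fails the run):
1. both bottles stand released in the tray, the jar still in its place (x of white_bottle in the frame of tray between -0.085 and 0.085 m and y of white_bottle in the frame of tray between -0.05 and 0.05 m and height (world z) of each of white_bottle, brown_bottle below 0.01 m and angle between each of white_bottle, brown_bottle's own z axis and vertical below 0.12 rad and linear speed of each of white_bottle, brown_bottle below 0.03 m/s and contact force between the fingers and white_bottle below 0.3 N and x of brown_bottle in the frame of tray between -0.085 and 0.085 m and y of brown_bottle in the frame of tray between -0.05 and 0.05 m and contact force between the fingers and brown_bottle below 0.3 N and distance of jar from where it was at the start of the episode below 0.015 m), for 0.2 s.
2. the jar stands released in the middle of the pan, the bottles still in the tray (horizontal distance between jar and pan below 0.015 m and z of jar in the frame of pan between -0.006 and 0.006 m and angle between each of jar, white_bottle, brown_bottle's own z axis and vertical below 0.12 rad and linear speed of each of jar, white_bottle, brown_bottle below 0.03 m/s and contact force between the fingers and jar below 0.3 N and x of white_bottle in the frame of tray between -0.085 and 0.085 m and y of white_bottle in the frame of tray between -0.05 and 0.05 m and height (world z) of each of white_bottle, brown_bottle below 0.01 m and contact force between the fingers and white_bottle below 0.3 N and x of brown_bottle in the frame of tray between -0.085 and 0.085 m and y of brown_bottle in the frame of tray between -0.05 and 0.05 m and contact force between the fingers and brown_bottle below 0.3 N), for 0.2 s.
At the end, for the whole second after the job is handed in: The jar stands upright on the pan within 15 mm of its centre, each bottle stands upright within 15 mm of where it stood at the start, the oil bottle, the box and the pen pot are within 20 mm of their first places, and all is released and at rest (horizontal distance between jar and pan below 0.015 m and z of jar in the frame of pan between -0.006 and 0.006 m and angle between each of jar, white_bottle, brown_bottle's own z axis and vertical below 0.12 rad and linear speed of each of jar, white_bottle, brown_bottle below 0.03 m/s and contact force between the fingers and jar below 0.3 N and distance of each of white_bottle, brown_bottle from where it was at the start of the episode below 0.015 m and contact force between the fingers and white_bottle below 0.3 N and contact force between the fingers and brown_bottle below 0.3 N and distance of each of oil_bottle, glass_box, pen_cup from where it was at the start of the episode below 0.02 m); the robot touches nothing.
It fails at once if a bottle or the jar is tipped over (angle between any of white_bottle, brown_bottle, jar, oil_bottle's own z axis and vertical above 0.6 rad).
It fails at once if a bottle or the jar is dropped (falls free from more than about 2 cm) ((linear speed of white_bottle above 0.65 m/s and contact force between the fingers and white_bottle below 0.01 N) or (linear speed of brown_bottle above 0.65 m/s and contact force between the fingers and brown_bottle below 0.01 N) or (linear speed of jar above 0.65 m/s and contact force between the fingers and jar below 0.01 N)).
It fails at once if the oil bottle, the box or the pen pot is pushed away (distance of any of oil_bottle, glass_box, pen_cup from where it was at the start of the episode above 0.03 m).
It also fails if it takes over 128 s, if anything falls off the work surface, if the arm or the gripper's body presses on something with over 40 N, if the wrist force passes 120 N, or if a joint passes its speed limit or range.

## Working session

There is one attempt and no reset: what is moved stays moved. The work goes in short steps, Python scripts to look and compute and a tool call to move; the robot and the scene stay as the last step left them, time stands still between calls to the robot, and variables do not carry over. Pictures are saved under pics/ and viewed, at most 14 in all, crops included, and the job is handed in when it is done.

Besides the shell and the picture viewer there is one more tool, called in YAML: its name, and indented under it one key for each argument. jog_arm: Moves the arm, as the interface text tells. Its arguments: {"type":"object","properties":{"motion":{"type":"array"},"squeeze":{"type":"number"}},"required":["motion"]}

```bash
mkdir -p pics; cat > h.py <<'E'
import numpy as np, cv2
from station import ctrl
from scipy.spatial.transform import Rotation as R
def snap(n,f):
    im=ctrl.camera(n); cv2.imwrite('pics/'+f,im[:,:,::-1]); return im
def ray(m,u,v):
    K=np.array(m['intrinsics']); s=np.linalg.inv(K)@[u,v,1]; d=s[:2].copy(); x=d.copy()
    for _ in range(30): x=d/(1+m['k1']*(x@x))
    Rm=cv2.Rodrigues(np.array(m['rvec'],float))[0]; t=np.array(m['tvec'],float).ravel()
    return -Rm.T@t, Rm.T@np.array([x[0],x[1],1])
def at(m,u,v,z):
    c,d=ray(m,u,v); return c+d*(z-c[2])/d[2]
def proj(m,P):
    Rm=cv2.Rodrigues(np.array(m['rvec'],float))[0]; q=Rm@np.array(P,float)+np.array(m['tvec']).ravel()
    s=q[:2]/q[2]; s=s*(1+m['k1']*(s@s)); K=np.array(m['intrinsics']); return (K@[s[0],s[1],1])[:2]
E
python3 - <<'E'
from h import *
o=ctrl.get_obs();print(o['time_s'],o['ee_pos'],o['eef_rot'],o['grip_width'])
a=snap('top','t0.png');b=snap('scene','s0.png')
cv2.imwrite('pics/t0b.png',cv2.resize(a[:,:,::-1],(800,600),interpolation=cv2.INTER_CUBIC))
for n in('top','scene'):
    m=ctrl.camera_model(n);print(n,m['intrinsics'],m['k1'],ray(m,256,192))
E
```

```text
0.0 [0.18785743 0.51662481 0.18048374] [-3.14045066e+00 -5.61650390e-05  2.79280852e+00] 0.09381735025051083
top [[370.78710635   0.         252.45676853]
 [  0.         370.78710635 189.12194868]
 [  0.           0.           1.        ]] -0.04241759739481239 (array([0.48692469, 0.0057595 , 1.06430869]), array([ 2.98521931e-02,  3.79116007e-04, -9.99630067e-01]))
scene [[473.36450685   0.         252.36417799]
 [  0.         473.36450685 185.36351321]
 [  0.           0.           1.        ]] 0.05703279395359486 (array([ 0.04288627, -0.60686275,  1.24504171]), array([ 0.35331203,  0.41736971, -0.83739398]))
```

View pics/t0b.png

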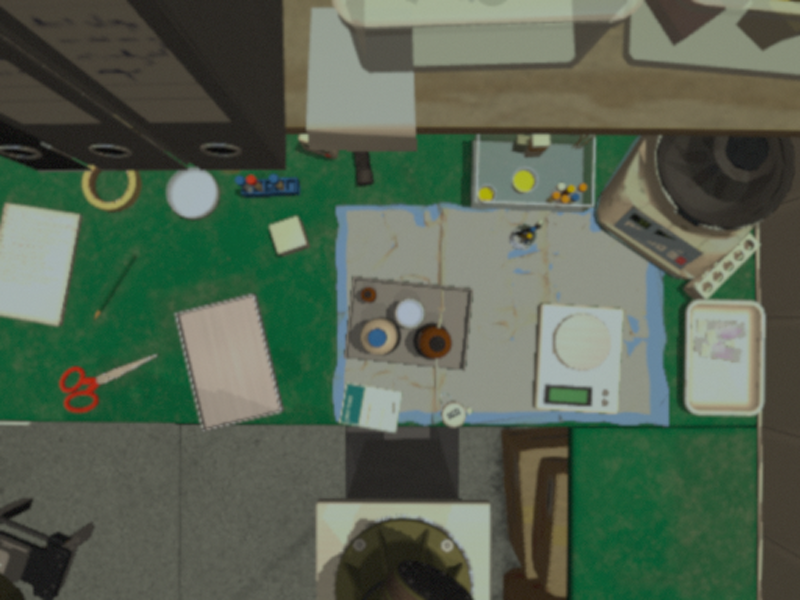

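View pics/s0.png

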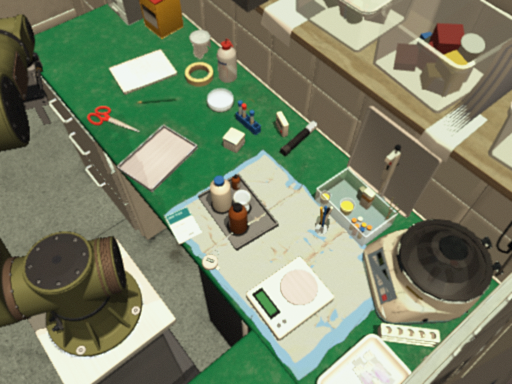

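The top view (800x600) shows the tray on the left (corners about (176,314), (255,295), (282,411), (203,429)). The stand is at (347–470, 278–368), with white (blue cap, (377,338)) on the left front place, brown (433,342) on the right and the jar at (409,313). The pan is at (582,342). I'll enlarge the region to read it more closely.

```bash
python3 - <<'E'
import cv2,numpy as np
a=cv2.imread('pics/t0.png')
f=lambda x,y,w,h,s:cv2.resize(a[y:y+h,x:x+w],None,fx=s,fy=s,interpolation=cv2.INTER_CUBIC)
A=f(215,170,95,72,8)   # stand: u=215+x/8
cv2.imwrite('pics/c1.png',A)
B=np.hstack([f(108,183,80,96,5),f(338,183,70,96,5)])
cv2.imwrite('pics/c2.png',B)
E
```

```text
(no output)
```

View pics/c1.png

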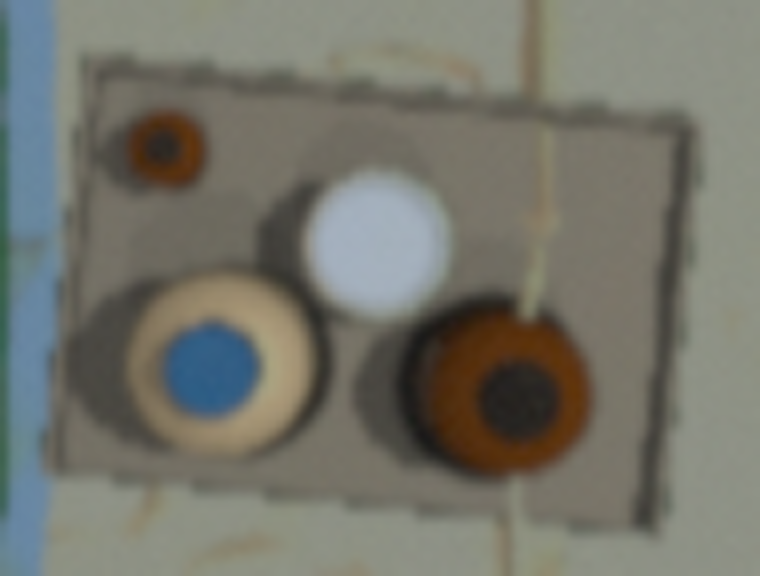

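View pics/c2.png

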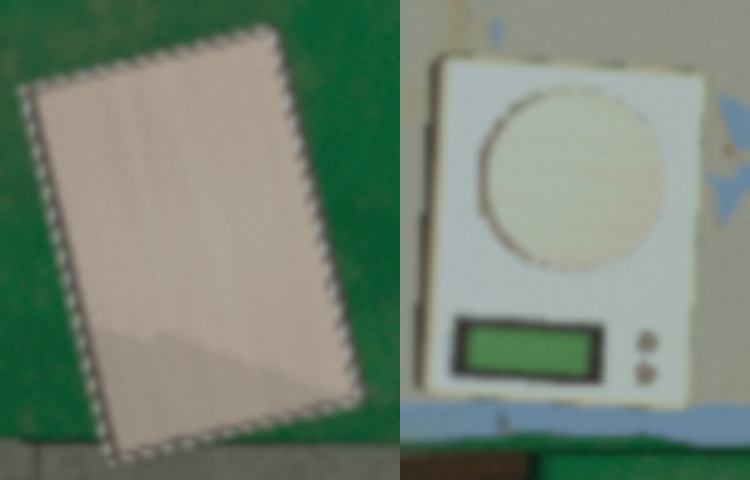

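Crop c1 (x8): white cap (211,369), brown cap (518,400), jar lid (377,244), oil cap (162,147); stand corners (85,60), (692,122), (655,530), (50,468). Crop c2 (x5): tray corners (20,88), (272,28), (362,403), (115,462); pan centre (575,179).

```bash
python3 - <<'E'
from h import *
m=ctrl.camera_model('top')
A=lambda x,y,z:at(m,215+(x+.5)/8-.5,170+(y+.5)/8-.5,z)
B=lambda x,y,z,x0=108:at(m,x0+(x+.5)/5-.5,183+(y+.5)/5-.5,z)
P={k:A(*v) for k,v in dict(white=(211,369,.142),brown=(518,400,.130),jar=(377,244,.076),oil=(162,147,.074)).items()}
C=np.array([A(85,60,.026),A(692,122,.026),A(655,530,.02),A(50,468,.02)])[:,:2]
T=np.array([B(20,88,.018),B(272,28,.018),B(362,403,.018),B(115,462,.018)])[:,:2]
def rect(n,C):
    s=[np.linalg.norm(C[i]-C[i-1]) for i in range(4)];c=C.mean(0)
    e=C[0]-C[3]+C[1]-C[2];print(n,c.round(4),'edge dir x deg',np.degrees(np.arctan2(e[1],e[0])),np.round(s,3));return c,np.arctan2(e[1],e[0])
c,a=rect('stand',C);rect('tray',T)
Rm=np.array([[np.cos(a),-np.sin(a)],[np.sin(a),np.cos(a)]])
for k,v in P.items():print(k,v.round(4),'in stand',(Rm.T@(v[:2]-c)).round(4))
for p in [(-.028,.045),(-.028,-.045),(.018,0)]:print('pad',(c+Rm@p).round(4))
print('pan',B(175,179,.048,338).round(4), [B(x-400,y,.048,338)[:2].round(4) for x,y in[(487,179),(664,179),(575,88),(575,271)]])
E
```

```text
stand [ 0.4775 -0.0076] edge dir x deg -4.821977637899768 [0.144 0.214 0.144 0.213]
tray [0.4049 0.3174] edge dir x deg 14.72087443171818 [0.219 0.149 0.218 0.145]
white [0.4555 0.0433 0.142 ] in stand [-0.0262  0.0488]
brown [ 0.4457 -0.0527  0.13  ] in stand [-0.0278 -0.0477]
jar [ 0.495  -0.0091  0.076 ] in stand [ 0.0176 -0.0001]
oil [0.5272 0.0628 0.074 ] in stand [0.0436 0.0743]
pad [0.4534 0.0396]
pad [ 0.4458 -0.05  ]
pad [ 0.4954 -0.0091]
pan [ 0.4461 -0.3135  0.048 ] [array([ 0.446 , -0.2651]), array([ 0.4462, -0.3627]), array([ 0.4959, -0.3139]), array([ 0.3958, -0.3133])]
```

jog_arm:
  motion:
    - [-0.04,-0.012,0,0,0,0.145,1]
    - [-0.04,-0.012,0,0,0,0.145,1]
    - [-0.04,-0.012,0,0,0,0.145,1]
    - [-0.04,-0.012,0,0,0,0,1]
    - [-0.04,-0.012,0,0,0,0,1]

```text
time_s: 0.6
ee_pos: [0.3161, 0.3538, 0.1807]
eef_rot: [-3.141, 0.0, 2.357]
force: [0.8, 0.0, -0.2]
grip_width: 0.094
grip_force: 0.0
```

jog_arm:
  motion:
    - [-0.04,-0.012,0,0,0,0,1]
    - [-0.04,-0.012,0,0,0,0,1]
    - [-0.04,-0.012,0,0,0,0,1]
    - [-0.04,-0.012,0,0,0,0,1]
    - [-0.04,-0.012,0,0,0,0,1]

```text
time_s: 1.1
ee_pos: [0.4154, 0.1701, 0.181]
eef_rot: [-3.141, -0.0, 2.358]
force: [0.8, 0.8, -0.2]
grip_width: 0.0937
grip_force: 0.0
```

```bash
cat >> h.py <<'E'
def to(x,y,z,yawdeg=None):
    """tool-frame shift to a world TCP target at the present orientation, tool-z turn for a wanted yaw"""
    o=ctrl.get_obs();r=R.from_euler('xyz',o['eef_rot']);s=r.inv().apply(np.array([x,y,z])-o['ee_pos'])
    print('t',round(o['time_s'],2),'ee',o['ee_pos'].round(4),'rpy',np.degrees(o['eef_rot']).round(1),'w',round(o['grip_width'],4),'gf',round(o['grip_force'],1),'F',o['force'].round(1))
    print('shift',s.round(4),end=' ')
    if yawdeg is not None:
        d=(np.degrees(o['eef_rot'][2])-yawdeg+180)%360-180; print('rz',np.radians(d).round(3),'then shift',(R.from_euler('xyz',[np.pi,0,np.radians(yawdeg)]).inv().apply(np.array([x,y,z])-o['ee_pos'])).round(4),end=' ')
    print()
E
python3 - <<'E'
from h import *
to(.4555,.0433,.18,135)
a=snap('wrist','w1.png')
E
```

```text
t 1.1 ee [0.4154 0.1701 0.181 ] rpy [-180.    -0.   135.1] w 0.0937 gf 0.0 F [ 0.8  0.8 -0.2]
shift [-0.1179 -0.0615  0.001 ] rz 0.002 then shift [-0.118  -0.0613  0.001 ]
```

View pics/w1.png

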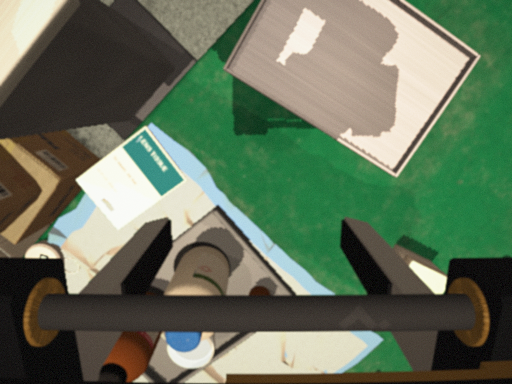

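The wrist view shows the white bottle between the fingers, its foot arc at (208,241)–(237,275), with the brown bottle at lower left. I'll check the white estimate against it.

```bash
python3 - <<'E'
from h import *
m=ctrl.camera_model('wrist');im=cv2.imread('pics/w1.png')
print(ray(m,256,192))
T=np.linspace(0,2*np.pi,73)
for c,r,zz,col in[((.4555,.0433),.03,.012,(0,0,255)),((.4534,.0396),.03,.012,(0,255,0)),((.4555,.0433),.03,.103,(0,0,255)),((.4555,.0433),.015,.142,(0,0,255)),((.4457,-.0527),.0135,.13,(0,255,255))]:
    for t in T:
        p=proj(m,[c[0]+r*np.cos(t),c[1]+r*np.sin(t),zz]);
        if 0<=p[0]<511 and 0<=p[1]<383:im[int(p[1]+.5),int(p[0]+.5)]=col
cv2.imwrite('pics/w1b.png',cv2.resize(im[200:384,80:320],None,fx=3,fy=3,interpolation=cv2.INTER_NEAREST))
E
```

```text
(array([0.36718446, 0.21650043, 0.38440111]), array([ 0.17813055, -0.17903371, -0.96762964]))
```

View pics/w1b.png

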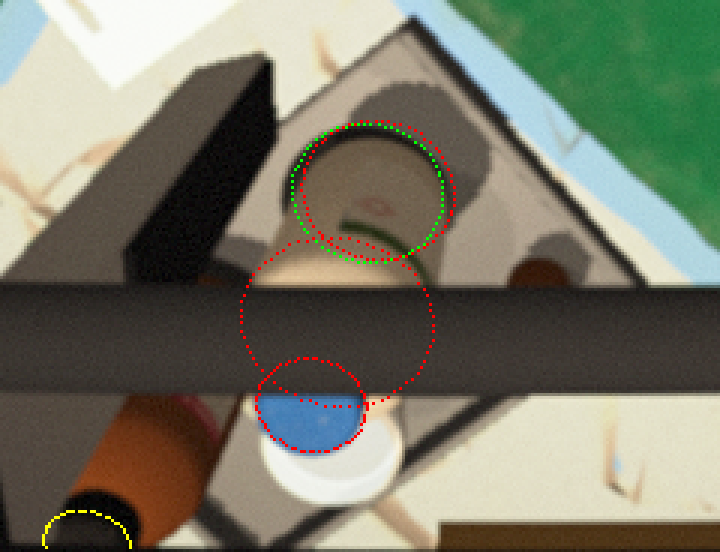

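jog_arm:
  motion:
    - [-0.0395,-0.0211,0,0,0,0,1]
    - [-0.0395,-0.0211,0,0,0,0,1]
    - [-0.0395,-0.0211,0,0,0,0,1]
    - [0,0,0,0,0,0,1]
    - [0,0,0.02,0,0,0,1]

```text
time_s: 1.65
ee_pos: [0.4553, 0.0424, 0.1623]
eef_rot: [3.139, 0.002, 2.355]
force: [0.8, 0.2, 0.3]
grip_width: 0.0941
grip_force: 0.0
```

```bash
python3 - <<'E'
from h import *
to(.4545,.0415,.061,135)
m=ctrl.camera_model('wrist');im=cv2.cvtColor(ctrl.camera('wrist'),4)
T=np.linspace(0,2*np.pi,73)
for c,r,zz,col in[((.4545,.0415),.03,.012,(0,0,255)),((.4545,.0415),.03,.103,(0,0,255)),((.447,-.051),.027,.012,(0,255,255)),((.447,-.051),.027,.094,(0,255,255)),((.4545,.0415),.015,.142,(0,0,255)),((.447,-.051),.0135,.13,(0,255,255)),((.495,-.0091),.0255,.076,(0,255,0))]:
    for t in T:
        p=proj(m,[c[0]+r*np.cos(t),c[1]+r*np.sin(t),zz]);
        if 0<=p[0]<511 and 0<=p[1]<383:im[int(p[1]+.5),int(p[0]+.5)]=col
cv2.imwrite('pics/w2.png',cv2.resize(im,(800,600),interpolation=cv2.INTER_NEAREST))
E
```

```text
t 1.65 ee [0.4553 0.0424 0.1623] rpy [1.799e+02 1.000e-01 1.349e+02] w 0.0941 gf 0.0 F [0.8 0.2 0.3]
shift [ 0.0002 -0.0015  0.1013] rz -0.001 then shift [-1.000e-04 -1.200e-03  1.013e-01]
```

View pics/w2.png

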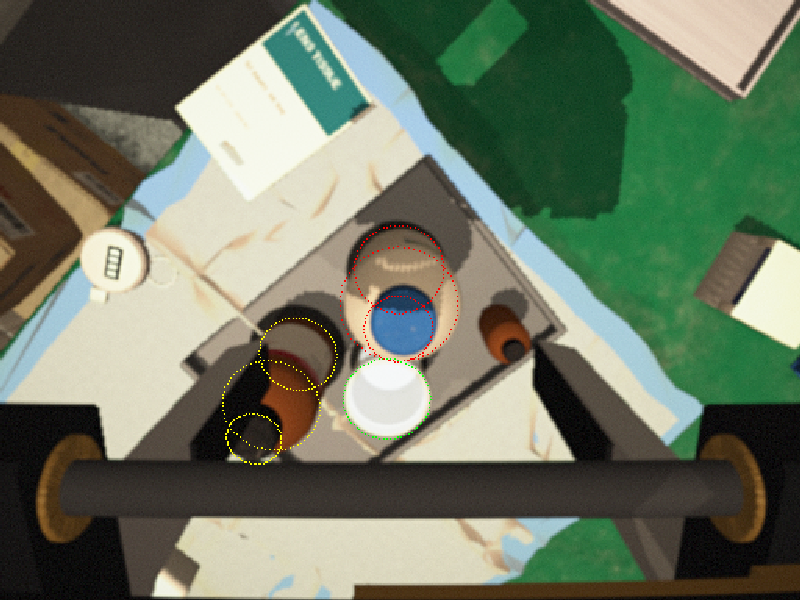

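The white cap is at (404,320) in this view, 2–3 mm off the prediction. The jar outline fits exactly, and both fingers are clear of the neighbours, so I'm going down.

jog_arm:
  motion:
    - [0.002,0.001,0.03,0,0,0,1]
    - [0,0,0.03,0,0,0,1]
    - [0,0,0.025,0,0,0,1]
    - [0,0,0.015,0,0,0,1]
    - [0,0,0,0,0,0,1]

```text
time_s: 2.2
ee_pos: [0.4521, 0.0459, 0.0595]
eef_rot: [-3.139, -0.003, 2.359]
force: [0.9, 0.8, 0.1]
grip_width: 0.0942
grip_force: 0.0
```

jog_arm:
  motion:
    - [0,0,0,0,0,0,-1]
    - [0,0,0,0,0,0,-1]
    - [0,0,0,0,0,0,-1]
    - [0,0,0,0,0,0,-1]
    - [0,0,0,0,0,0,-1]
  squeeze: 20

```text
time_s: 2.7
ee_pos: [0.4537, 0.0454, 0.0614]
eef_rot: [3.141, 0.0, 2.358]
force: [0.5, 1.0, 1.4]
grip_width: 0.0573
grip_force: 12.5
```

```bash
python3 - <<'E'
from h import *
to(.4485,.3288,.12)
E
```

```text
t 2.7 ee [0.4537 0.0454 0.0614] rpy [180.    0.  135.1] w 0.0573 gf 12.5 F [0.5 1.  1.4]
shift [ 0.2037  0.1971 -0.0586]
```

jog_arm:
  motion:
    - [0,0,0,0,0,0,-1]
    - [0,0,-0.01,0,0,0,-1]
    - [0,0,-0.02,0,0,0,-1]
    - [0,0,-0.025,0,0,0,-1]
    - [0,0,-0.02,0,0,0,-1]

```text
time_s: 3.2
ee_pos: [0.4534, 0.0454, 0.1377]
eef_rot: [3.142, 0.0, 2.358]
force: [-0.2, 0.4, -3.5]
grip_width: 0.0573
grip_force: 19.9
```

```bash
python3 - <<'E'
from h import *
to(.4485,.3288,.12)
E
```

```text
t 3.2 ee [0.4534 0.0454 0.1377] rpy [180.    0.  135.1] w 0.0573 gf 19.9 F [-0.2  0.4 -3.5]
shift [0.2036 0.1973 0.0177]
```

jog_arm:
  motion:
    - [0.015,0.015,0,0,0,0,-1]
    - [0.024,0.023,0,0,0,0,-1]
    - [0.025,0.024,0,0,0,0,-1]
    - [0.025,0.024,0,0,0,0,-1]
    - [0.025,0.024,0,0,0,0,-1]

```text
time_s: 3.7
ee_pos: [0.45, 0.205, 0.1365]
eef_rot: [-3.141, -0.0, 2.358]
force: [0.3, 0.2, -2.5]
grip_width: 0.0572
grip_force: 19.9
```

jog_arm:
  motion:
    - [0.025,0.024,0,0,0,0,-1]
    - [0.025,0.024,0,0,0,0,-1]
    - [0.024,0.023,0,0,0,0,-1]
    - [0.0155,0.0162,0,0,0,0,-1]
    - [0,0,0,0,0,0,-1]

```text
time_s: 4.2
ee_pos: [0.4479, 0.3307, 0.1361]
eef_rot: [-3.141, -0.0, 2.36]
force: [-0.5, 0.1, -3.0]
grip_width: 0.0575
grip_force: 19.9
```

jog_arm:
  motion:
    - [0,0,0.025,0,0,0,-1]
    - [0,0,0.025,0,0,0,-1]
    - [0,0,0.02,0,0,0,-1]
    - [0,0,0.005,0,0,0,-1]
    - [0,0,0.0,0,0,0,-1]

```text
time_s: 4.7
ee_pos: [0.4485, 0.3281, 0.0611]
eef_rot: [-3.14, -0.0, 2.357]
force: [0.2, 0.1, -2.7]
grip_width: 0.0574
grip_force: 19.9
```

```bash
python3 - <<'E'
from h import *
to(.4485,.3288,.0524)
E
```

```text
t 4.7 ee [0.4485 0.3281 0.0611] rpy [-179.9   -0.   135.1] w 0.0574 gf 19.9 F [ 0.2  0.1 -2.7]
shift [0.0004 0.0005 0.0087]
```

jog_arm:
  motion:
    - [0,0,0.004,0,0,0,-1]
    - [0,0,0.003,0,0,0,-1]
    - [0,0,0.0015,0,0,0,-1]
    - [0,0,0,0,0,0,-1]
    - [0,0,0,0,0,0,-1]

```text
time_s: 5.2
ee_pos: [0.4487, 0.3288, 0.0528]
eef_rot: [3.141, 0.0, 2.358]
force: [-0.0, 0.2, -2.1]
grip_width: 0.0571
grip_force: 19.9
```

jog_arm:
  motion:
    - [0,0,0,0,0,0,0.9]
    - [0,0,0,0,0,0,0.9]
    - [0,0,0,0,0,0,0.9]
    - [0,0,0,0,0,0,0.9]
    - [0,0,-0.01,0,0,0,0.9]

```text
time_s: 5.7
ee_pos: [0.448, 0.3283, 0.0619]
eef_rot: [-3.14, -0.0, 2.358]
force: [-0.4, -0.3, -0.1]
grip_width: 0.089
grip_force: 0.0
```

jog_arm:
  motion:
    - [0,0,-0.03,0,0,0,0.9]
    - [0,0,-0.04,0,0,0,0.9]
    - [0,0,-0.04,0,0,0,0.9]
    - [0,0,0,0,0,0,0.9]
    - [0,0,0,0,0,0,0.9]

```text
time_s: 6.2
ee_pos: [0.4487, 0.3288, 0.1736]
eef_rot: [3.14, 0.0, 2.358]
force: [0.5, -0.1, 0.5]
grip_width: 0.0892
grip_force: 0.0
```

```bash
python3 - <<'E'
from h import *
to(.447,-.0505,.175,60)
a=snap('wrist','w3.png')
t=snap('top','t3.png')
cv2.imwrite('pics/c3.png',np.hstack([a[:,:,::-1][:,:400],t[:,:,::-1][100:300,100:300].repeat(2,0).repeat(2,1)[:384]]))
E
```

```text
t 6.2 ee [0.4487 0.3288 0.1736] rpy [179.9   0.  135.1] w 0.0892 gf 0.0 F [ 0.5 -0.1  0.5]
shift [-0.2665 -0.2699 -0.0018] rz 1.311 then shift [-0.3294  0.1882 -0.0014]
```

View pics/c3.png

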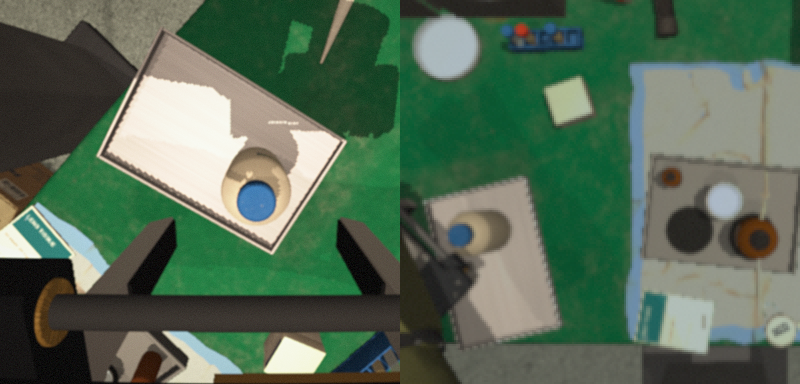

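White stands upright in the tray (cap at (258,200)), and its pad on the stand is bare. Next is brown.

jog_arm:
  motion:
    - [0,0,0,0,0,0.145,0.9]
    - [0,0,0,0,0,0.145,0.9]
    - [0,0,0,0,0,0.145,0.9]
    - [0,0,0,0,0,0.145,0.9]
    - [0,0,0,0,0,0.145,0.9]

```text
time_s: 6.8
ee_pos: [0.4481, 0.3284, 0.1712]
eef_rot: [-3.14, 0.001, 1.627]
force: [0.5, -0.2, -0.3]
grip_width: 0.0892
grip_force: 0.0
```

jog_arm:
  motion:
    - [0,0,0,0,0,0.145,0.9]
    - [0,0,0,0,0,0.145,0.9]
    - [0,0,0,0,0,0.145,0.9]
    - [0,0,0,0,0,0.145,0.9]
    - [-0.02,0.012,0,0,0,0,0.9]

```text
time_s: 7.3
ee_pos: [0.4484, 0.3062, 0.1711]
eef_rot: [-3.14, 0.002, 1.048]
force: [0.3, -0.8, 0.1]
grip_width: 0.0896
grip_force: 0.0
```

jog_arm:
  motion:
    - [-0.04,0.0225,0,0,0,0,0.9]
    - [-0.04,0.0225,0,0,0,0,0.9]
    - [-0.04,0.0225,0,0,0,0,0.9]
    - [-0.04,0.0225,0,0,0,0,0.9]
    - [-0.04,0.0225,0,0,0,0,0.9]

```text
time_s: 7.8
ee_pos: [0.4469, 0.0742, 0.1716]
eef_rot: [-3.14, 0.001, 1.053]
force: [0.4, 0.9, 0.6]
grip_width: 0.0895
grip_force: 0.0
```

jog_arm:
  motion:
    - [-0.04,0.0225,0,0,0,0,0.9]
    - [-0.04,0.0225,0,0,0,0,0.9]
    - [0,0,0,0,0,0,0.9]

```text
time_s: 8.1
ee_pos: [0.4466, -0.0199, 0.1716]
eef_rot: [-3.14, 0.001, 1.048]
force: [0.2, 0.9, 0.1]
grip_width: 0.089
grip_force: 0.0
```

```bash
python3 - <<'E'
from h import *
to(.447,-.0505,.175,60)
m=ctrl.camera_model('wrist');im=cv2.cvtColor(ctrl.camera('wrist'),4)
T=np.linspace(0,2*np.pi,73)
for c,r,zz,col in[((.447,-.0505),.027,.012,(0,255,255)),((.447,-.0505),.027,.094,(0,255,255)),((.447,-.0505),.0135,.13,(0,255,255)),((.495,-.0091),.0255,.076,(0,255,0))]:
    for t in T:
        p=proj(m,[c[0]+r*np.cos(t),c[1]+r*np.sin(t),zz]);
        if 0<=p[0]<511 and 0<=p[1]<383:im[int(p[1]+.5),int(p[0]+.5)]=col
cv2.imwrite('pics/w4.png',cv2.resize(im,(800,600),interpolation=cv2.INTER_NEAREST))
E
```

```text
t 8.1 ee [ 0.4466 -0.0199  0.1716] rpy [-1.799e+02  1.000e-01  6.000e+01] w 0.089 gf 0.0 F [0.2 0.9 0.1]
shift [-0.0263  0.0156 -0.0034] rz 0.001 then shift [-0.0263  0.0157 -0.0034]
```

View pics/w4.png

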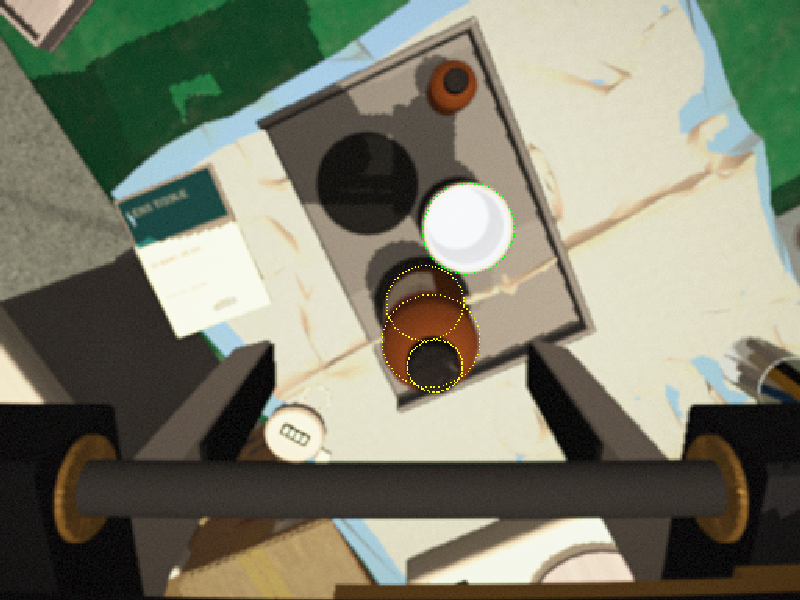

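The brown outline (cap centre (434,364)) and the jar match the prediction. Grasping brown now.

jog_arm:
  motion:
    - [-0.0265,0.0155,0,0,0,0,0.9]
    - [0,0,0.02,0,0,0,0.9]
    - [0,0,0.03,0,0,0,0.9]
    - [0,0,0.03,0,0,0,0.9]
    - [0,0,0.025,0,0,0,0.9]

```text
time_s: 8.65
ee_pos: [0.4469, -0.0453, 0.0655]
eef_rot: [-3.14, 0.001, 1.054]
force: [0.7, -0.8, 0.1]
grip_width: 0.0894
grip_force: 0.0
```

jog_arm:
  motion:
    - [0,0,0.011,0,0,0,0.9]
    - [0,0,0,0,0,0,0.9]
    - [0,0,0,0,0,0,-1]
    - [0,0,0,0,0,0,-1]
    - [0,0,0,0,0,0,-1]

```text
time_s: 9.15
ee_pos: [0.4482, -0.0466, 0.0574]
eef_rot: [3.14, -0.001, 1.053]
force: [-0.6, 1.1, 0.4]
grip_width: 0.0688
grip_force: 0.0
```

jog_arm:
  motion:
    - [0,0,0,0,0,0,-1]
    - [0,0,0,0,0,0,-1]
    - [0,0,0,0,0,0,-1]
    - [0,0,0,0,0,0,-1]

```text
time_s: 9.55
ee_pos: [0.4479, -0.0466, 0.0569]
eef_rot: [3.141, -0.0, 1.053]
force: [0.3, -1.2, 3.9]
grip_width: 0.0531
grip_force: 20.0
```

jog_arm:
  motion:
    - [0,0,-0.01,0,0,0,-1]
    - [0,0,-0.02,0,0,0,-1]
    - [0,0,-0.025,0,0,0,-1]
    - [0,0,-0.02,0,0,0,-1]
    - [0,0,0,0,0,0,-1]

```text
time_s: 10.05
ee_pos: [0.4487, -0.0467, 0.134]
eef_rot: [3.138, -0.001, 1.053]
force: [0.3, 0.1, -1.6]
grip_width: 0.0533
grip_force: 20.0
```

```bash
python3 - <<'E'
from h import *
to(.363,.3095,.0479)
E
```

```text
t 10.05 ee [ 0.4487 -0.0467  0.134 ] rpy [ 1.798e+02 -1.000e-01  6.030e+01] w 0.0533 gf 20.0 F [ 0.3  0.1 -1.6]
shift [ 0.2669 -0.2511  0.0855]
```

jog_arm:
  motion:
    - [0.015,-0.014,0,0,0,0,-1]
    - [0.0265,-0.025,0,0,0,0,-1]
    - [0.0265,-0.025,0,0,0,0,-1]
    - [0.0265,-0.025,0,0,0,0,-1]
    - [0.0265,-0.025,0,0,0,0,-1]

```text
time_s: 10.55
ee_pos: [0.4074, 0.1162, 0.1306]
eef_rot: [-3.141, 0.001, 1.052]
force: [1.3, -0.2, -2.3]
grip_width: 0.0529
grip_force: 20.0
```

jog_arm:
  motion:
    - [0.0265,-0.025,0,0,0,0,-1]
    - [0.0265,-0.025,0,0,0,0,-1]
    - [0.0265,-0.025,0,0,0,0,-1]
    - [0.0265,-0.025,0,0,0,0,-1]
    - [0.0265,-0.025,0,0,0,0,-1]

```text
time_s: 11.05
ee_pos: [0.3644, 0.2932, 0.1305]
eef_rot: [-3.141, 0.001, 1.053]
force: [1.1, -0.6, -0.8]
grip_width: 0.0532
grip_force: 20.0
```

jog_arm:
  motion:
    - [0.0134,-0.012,0,0,0,0,-1]
    - [0,0,0.015,0,0,0,-1]
    - [0,0,0.025,0,0,0,-1]
    - [0,0,0.025,0,0,0,-1]
    - [0,0,0.01,0,0,0,-1]

```text
time_s: 11.55
ee_pos: [0.3603, 0.3086, 0.0537]
eef_rot: [-3.14, 0.004, 1.053]
force: [-0.4, -0.6, -1.8]
grip_width: 0.0534
grip_force: 20.0
```

jog_arm:
  motion:
    - [0,0,0,0,0,0,-1]
    - [0,0,0,0,0,0,-1]

```text
time_s: 11.75
ee_pos: [0.362, 0.3097, 0.0571]
eef_rot: [3.141, -0.0, 1.053]
force: [0.6, 0.3, -1.6]
grip_width: 0.0529
grip_force: 20.0
```

```bash
python3 - <<'E'
from h import *
to(.363,.3095,.0479)
E
```

```text
t 11.75 ee [0.362  0.3097 0.0571] rpy [180.   -0.   60.3] w 0.0529 gf 20.0 F [ 0.6  0.3 -1.6]
shift [0.0003 0.001  0.0092]
```

jog_arm:
  motion:
    - [0,0,0.004,0,0,0,-1]
    - [0,0,0.003,0,0,0,-1]
    - [0,0,0.002,0,0,0,-1]
    - [0,0,0,0,0,0,-1]
    - [0,0,0,0,0,0,-1]

```text
time_s: 12.25
ee_pos: [0.3619, 0.3097, 0.0479]
eef_rot: [3.141, -0.001, 1.053]
force: [-1.6, -0.4, 3.3]
grip_width: 0.053
grip_force: 20.0
```

jog_arm:
  motion:
    - [0,0,0,0,0,0,0.8]
    - [0,0,0,0,0,0,0.8]
    - [0,0,0,0,0,0,0.8]
    - [0,0,0,0,0,0,0.8]
    - [0,0,-0.01,0,0,0,0.8]

```text
time_s: 12.75
ee_pos: [0.3612, 0.3092, 0.057]
eef_rot: [-3.141, 0.002, 1.053]
force: [-0.7, -0.6, -0.6]
grip_width: 0.0846
grip_force: 0.0
```

jog_arm:
  motion:
    - [0,0,-0.03,0,0,0,0.8]
    - [0,0,-0.04,0,0,0,0.8]
    - [0,0,-0.04,0,0,0,0.8]
    - [0,0,0,0,0,0,0.8]
    - [0,0,0,0,0,0,0.8]

```text
time_s: 13.25
ee_pos: [0.3619, 0.3097, 0.1683]
eef_rot: [3.141, -0.002, 1.053]
force: [-0.0, 0.1, -1.2]
grip_width: 0.0848
grip_force: 0.0
```

```bash
python3 - <<'E'
from h import *
to(.495,-.0091,.15,60)
a=snap('wrist','w5.png')
E
```

```text
t 13.25 ee [0.3619 0.3097 0.1683] rpy [ 1.80e+02 -1.00e-01  6.03e+01] w 0.0848 gf 0.0 F [-0.   0.1 -1.2]
shift [-0.2111  0.2735  0.0182] rz 0.006 then shift [-0.2095  0.2747  0.0183]
```

View pics/w5.png

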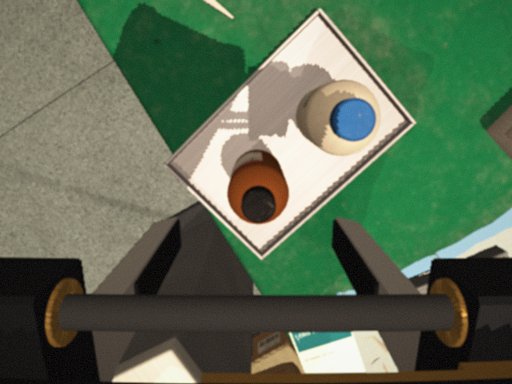

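Both bottles stand upright in the tray: brown cap at (258,204), white cap at (353,120). Next is the jar.

jog_arm:
  motion:
    - [-0.0215,0.028,0,0,0,0,0.8]
    - [-0.0264,0.0342,0,0,0,0,0.8]
    - [-0.0264,0.0342,0,0,0,0,0.8]
    - [-0.0264,0.0342,0,0,0,0,0.8]
    - [-0.0264,0.0342,0,0,0,0,0.8]

```text
time_s: 13.8
ee_pos: [0.4417, 0.1158, 0.1663]
eef_rot: [-3.14, 0.001, 1.053]
force: [0.4, 0.5, 1.0]
grip_width: 0.0845
grip_force: 0.0
```

jog_arm:
  motion:
    - [-0.0264,0.0342,0,0,0,0,0.8]
    - [-0.0264,0.0342,0,0,0,0,0.8]
    - [-0.0264,0.0342,0,0,0,0,0.8]
    - [0,0,0.02,0,0,0,0.8]
    - [0,0,0,0,0,0,0.8]

```text
time_s: 14.3
ee_pos: [0.4903, -0.0028, 0.1443]
eef_rot: [-3.136, 0.003, 1.051]
force: [0.1, 0.5, -0.1]
grip_width: 0.0847
grip_force: 0.0
```

```bash
python3 - <<'E'
from h import *
to(.495,-.0091,.049,60)
m=ctrl.camera_model('wrist');im=cv2.cvtColor(ctrl.camera('wrist'),4)
T=np.linspace(0,2*np.pi,73)
for c,r,zz,col in[((.447,-.0505),.034,.012,(0,255,255)),((.4545,.0445),.03,.012,(0,0,255)),((.495,-.0091),.0255,.076,(0,255,0))]:
    for t in T:
        p=proj(m,[c[0]+r*np.cos(t),c[1]+r*np.sin(t),zz]);
        if 0<=p[0]<511 and 0<=p[1]<383:im[int(p[1]+.5),int(p[0]+.5)]=col
cv2.imwrite('pics/w6.png',im)
E
```

```text
t 14.3 ee [ 0.4903 -0.0028  0.1443] rpy [-1.797e+02  1.000e-01  6.020e+01] w 0.0847 gf 0.0 F [ 0.1  0.5 -0.1]
shift [-0.0029  0.0078  0.0953] rz 0.004 then shift [-0.0031  0.0072  0.0953]
```

View pics/w6.png

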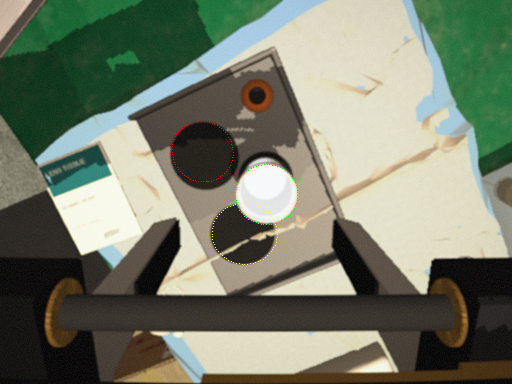

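The jar outline matches (centre (266,193)) and the approach is clear.

jog_arm:
  motion:
    - [-0.003,0.0075,0.02,0,0,0,0.8]
    - [0,0,0.03,0,0,0,0.8]
    - [0,0,0.025,0,0,0,0.8]
    - [0,0,0.019,0,0,0,0.8]
    - [0,0,0,0,0,0,0.8]

```text
time_s: 14.85
ee_pos: [0.4955, -0.0074, 0.0518]
eef_rot: [-3.138, 0.002, 1.054]
force: [0.1, -0.2, 0.2]
grip_width: 0.0846
grip_force: 0.0
```

jog_arm:
  motion:
    - [0,0,0,0,0,0,-1]
    - [0,0,0,0,0,0,-1]
    - [0,0,0,0,0,0,-1]
    - [0,0,0,0,0,0,-1]
    - [0,0,0,0,0,0,-1]
  squeeze: 12

```text
time_s: 15.35
ee_pos: [0.4971, -0.0084, 0.0539]
eef_rot: [3.141, -0.0, 1.053]
force: [0.1, 0.1, 0.2]
grip_width: 0.0482
grip_force: 0.0
```

jog_arm:
  motion:
    - [0,0,0,0,0,0,-1]
    - [0,0,0,0,0,0,-1]

```text
time_s: 15.55
ee_pos: [0.497, -0.0084, 0.0536]
eef_rot: [3.142, -0.0, 1.053]
force: [1.1, -0.6, -0.1]
grip_width: 0.032
grip_force: 0.0
```

```bash
python3 - <<'E'
from h import *
to(.4461,-.3135,.17)
E
```

```text
t 15.55 ee [ 0.497  -0.0084  0.0536] rpy [180.   -0.   60.3] w 0.032 gf 0.0 F [ 1.1 -0.6 -0.1]
shift [-0.2903  0.1069 -0.1164]
```

The fingers closed to 32 mm with no grip force, so I need to look before moving anything.

jog_arm:
  motion:
    - [0,0,0,0,0,0,-0.4]

```text
time_s: 15.65
ee_pos: [0.4969, -0.0084, 0.0536]
eef_rot: [-3.142, 0.0, 1.053]
force: [-0.2, -0.3, 0.0]
grip_width: 0.0289
grip_force: 0.0
```

```bash
python3 - <<'E'
from h import *
to(.4461,-.3135,.17)
a=snap('wrist','w7.png');t=snap('top','t7.png')
s=snap('scene','s7.png')
S=cv2.resize(s[160:256,180:308,::-1],(400,300),interpolation=cv2.INTER_CUBIC)
T=cv2.resize(t[160:256,200:328,::-1],(400,300),interpolation=cv2.INTER_CUBIC)
W=cv2.resize(a[150:342,130:386,::-1],(400,300))
cv2.imwrite('pics/c7.png',np.vstack([np.hstack([S,T]),np.hstack([W,W*0])]))
E
```

```text
t 15.65 ee [ 0.4969 -0.0084  0.0536] rpy [-180.     0.    60.3] w 0.0289 gf 0.0 F [-0.2 -0.3  0. ]
shift [-0.2903  0.107  -0.1164]
```

View pics/c7.png

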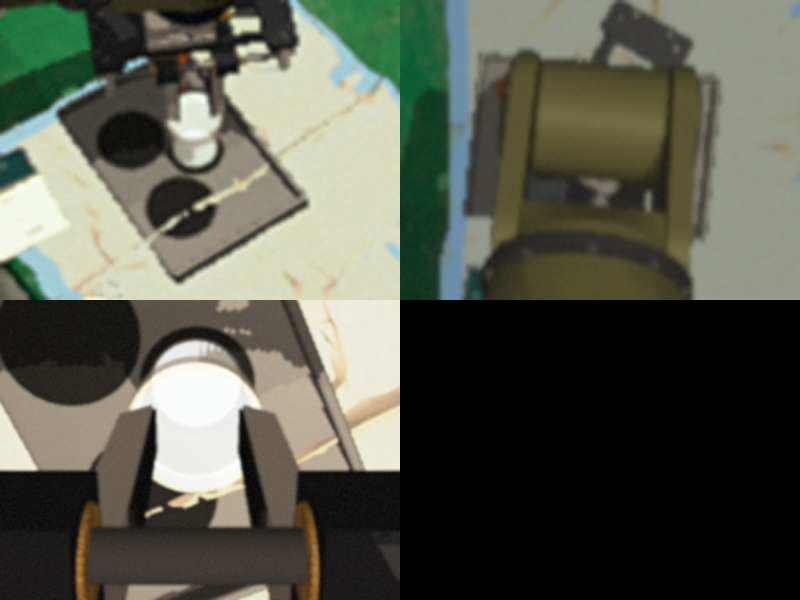

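The jar still stands on its pad. In the wrist and scene views the fingers (tips at about (155,408) and (240,408) in the lower panel) lie over the lid rather than beside it. I'll check the finger-tip height against the calibration.

```bash
python3 - <<'E'
from h import *
o=ctrl.get_obs();m=ctrl.camera_model('wrist');r=R.from_euler('xyz',o['eef_rot'])
print('pinch',ctrl.pinch_z, o['grip_width'])
for z in(-.06,-.04,-.019,0):
  q=[]
  for s in(-1,1):
    for dx in(-.008,.008): q.append(proj(m,o['ee_pos']+r.apply([dx,s*o['grip_width']/2,z])).round(0))
  print(z,np.array(q).tolist())
print('lid',[proj(m,[.495+.0255*np.cos(t),-.0091+.0255*np.sin(t),.076]).round(0).tolist() for t in np.arange(0,6,np.pi/2)])
ms=ctrl.camera_model('scene')
for z in(-.06,-.04,-.019,0):print('scene',z,[proj(ms,o['ee_pos']+r.apply([0,s*o['grip_width']/2,z])).round(0).tolist() for s in(-1,1)])
print('jar scene', [proj(ms,[.495,-.0091,z]).round(0).tolist() for z in (.012,.076)])
im=cv2.imread('pics/s7.png');cv2.imwrite('pics/c8.png',cv2.resize(im[165:235,205:285],None,fx=8,fy=8,interpolation=cv2.INTER_CUBIC))
E
```

```text
pinch 0.0188 0.028051552009969505
-0.06 [[227.0, 278.0], [226.0, 245.0], [288.0, 278.0], [289.0, 245.0]]
-0.04 [[230.0, 259.0], [230.0, 230.0], [284.0, 259.0], [285.0, 230.0]]
-0.019 [[233.0, 243.0], [232.0, 216.0], [282.0, 243.0], [282.0, 216.0]]
0 [[235.0, 231.0], [235.0, 206.0], [279.0, 231.0], [280.0, 206.0]]
lid [[295.0, 213.0], [232.0, 196.0], [216.0, 255.0], [277.0, 270.0]]
scene -0.06 [[237.0, 189.0], [247.0, 188.0]]
scene -0.04 [[237.0, 193.0], [247.0, 192.0]]
scene -0.019 [[238.0, 197.0], [247.0, 196.0]]
scene 0 [[238.0, 200.0], [247.0, 199.0]]
jar scene [[242.0, 207.0], [242.0, 196.0]]
```

View pics/c8.png

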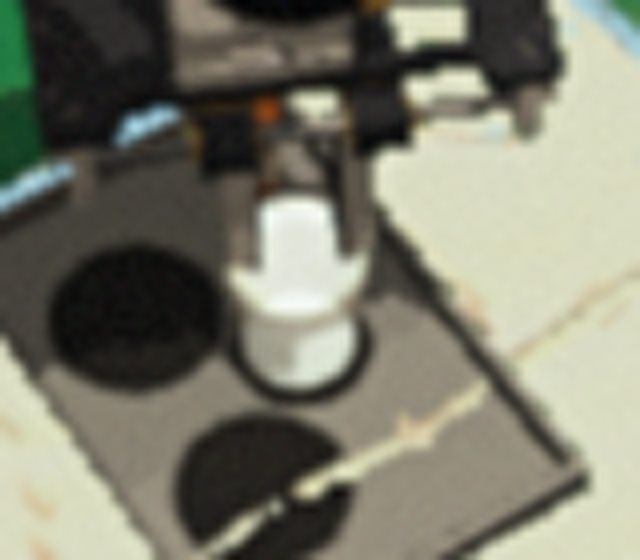

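In w6, where nothing hides the fingers, the tips show 153 px apart. That puts them about 22–24 mm behind the stated TCP, so here they were just above the lid, and the bottles were gripped near the shoulder. I'll open and go 27 mm lower for the jar.

jog_arm:
  motion:
    - [0,0,-0.01,0,0,0,0.8]
    - [0,0,0,0,0,0,0.8]
    - [0,0,0,0,0,0,0.8]
    - [0,0,0,0,0,0,0.8]
    - [0,0,0,0,0,0,0.8]

```text
time_s: 16.3
ee_pos: [0.4969, -0.0084, 0.0634]
eef_rot: [-3.141, 0.0, 1.053]
force: [0.2, -0.8, 0.6]
grip_width: 0.0645
grip_force: 0.0
```

jog_arm:
  motion:
    - [0,0,0,0,0,0,0.8]
    - [0,0,0,0,0,0,0.8]
    - [0,0,0,0,0,0,0.8]

```text
time_s: 16.6
ee_pos: [0.4969, -0.0084, 0.0635]
eef_rot: [-3.142, 0.0, 1.053]
force: [-0.3, 0.2, 0.5]
grip_width: 0.0845
grip_force: 0.0
```

```bash
python3 - <<'E'
from h import *
to(.495,-.0091,.027)
E
```

```text
t 16.6 ee [ 0.4969 -0.0084  0.0635] rpy [-180.     0.    60.3] w 0.0845 gf 0.0 F [-0.3  0.2  0.5]
shift [-0.0016 -0.0013  0.0365]
```

jog_arm:
  motion:
    - [-0.0015,-0.0015,0.012,0,0,0,0.8]
    - [0,0,0.012,0,0,0,0.8]
    - [0,0,0.012,0,0,0,0.8]
    - [0,0,0,0,0,0,0.8]
    - [0,0,0,0,0,0,0.8]

```text
time_s: 17.1
ee_pos: [0.4947, -0.0089, 0.0272]
eef_rot: [-3.141, 0.0, 1.053]
force: [-0.1, -0.1, 0.4]
grip_width: 0.0847
grip_force: 0.0
```

jog_arm:
  motion:
    - [0,0,0,0,0,0,-0.1]
    - [0,0,0,0,0,0,-0.1]
    - [0,0,0,0,0,0,-0.1]
    - [0,0,0,0,0,0,-0.1]
    - [0,0,0,0,0,0,-0.1]
  squeeze: 12

```text
time_s: 17.6
ee_pos: [0.495, -0.0089, 0.0277]
eef_rot: [3.141, -0.0, 1.053]
force: [-0.2, 0.3, 0.7]
grip_width: 0.0509
grip_force: 12.0
```

jog_arm:
  motion:
    - [0,0,0,0,0,0,-1]
    - [0,0,0,0,0,0,-1]

```text
time_s: 17.8
ee_pos: [0.495, -0.0089, 0.0277]
eef_rot: [3.141, -0.0, 1.053]
force: [0.2, -0.2, 2.2]
grip_width: 0.0502
grip_force: 12.0
```

jog_arm:
  motion:
    - [0,0,-0.01,0,0,0,-1]
    - [0,0,-0.025,0,0,0,-1]
    - [0,0,-0.025,0,0,0,-1]
    - [0,0,-0.02,0,0,0,-1]
    - [0,0,0,0,0,0,-1]

```text
time_s: 18.3
ee_pos: [0.4961, -0.009, 0.1104]
eef_rot: [3.137, -0.002, 1.053]
force: [0.4, 0.2, -1.8]
grip_width: 0.0509
grip_force: 12.0
```

```bash
python3 - <<'E'
from h import *
to(.4461,-.3135,.0637)
E
```

```text
t 18.3 ee [ 0.4961 -0.009   0.1104] rpy [ 1.798e+02 -1.000e-01  6.030e+01] w 0.0509 gf 12.0 F [ 0.4  0.2 -1.8]
shift [-0.2894  0.1071  0.0466]
```

jog_arm:
  motion:
    - [-0.015,0.0055,0,0,0,0,-1]
    - [-0.029,0.0107,0,0,0,0,-1]
    - [-0.029,0.0107,0,0,0,0,-1]
    - [-0.029,0.0107,0,0,0,0,-1]
    - [-0.029,0.0107,0,0,0,0,-1]

```text
time_s: 18.8
ee_pos: [0.4712, -0.1476, 0.1067]
eef_rot: [-3.14, 0.0, 1.053]
force: [1.2, 0.0, -0.7]
grip_width: 0.0507
grip_force: 12.0
```

jog_arm:
  motion:
    - [-0.029,0.0107,0,0,0,0,-1]
    - [-0.029,0.0107,0,0,0,0,-1]
    - [-0.029,0.0107,0,0,0,0,-1]
    - [-0.029,0.0107,0,0,0,0,-1]
    - [-0.029,0.0107,0,0,0,0,-1]

```text
time_s: 19.3
ee_pos: [0.4459, -0.3001, 0.1066]
eef_rot: [-3.14, -0.0, 1.053]
force: [-0.2, 0.5, -0.8]
grip_width: 0.0507
grip_force: 12.0
```

jog_arm:
  motion:
    - [-0.0134,0.0053,0,0,0,0,-1]
    - [0,0,0.015,0,0,0,-1]
    - [0,0,0.012,0,0,0,-1]
    - [0,0,0,0,0,0,-1]
    - [0,0,0,0,0,0,-1]

```text
time_s: 19.8
ee_pos: [0.4447, -0.3128, 0.0804]
eef_rot: [-3.141, -0.0, 1.054]
force: [-0.4, 0.3, -1.1]
grip_width: 0.0508
grip_force: 12.0
```

```bash
python3 - <<'E'
from h import *
to(.4461,-.3135,.0637)
m=ctrl.camera_model('wrist');im=cv2.cvtColor(ctrl.camera('wrist'),4)
T=np.linspace(0,2*np.pi,145)
o=ctrl.get_obs()
for c,r,zz,col in[((.4461,-.3135),.05,.048,(0,0,255)),((o['ee_pos'][0],o['ee_pos'][1]),.0255,o['ee_pos'][2]-.0277+.076,(0,255,0))]:
    for t in T:
        p=proj(m,[c[0]+r*np.cos(t),c[1]+r*np.sin(t),zz]);
        if 0<=p[0]<511 and 0<=p[1]<383:im[int(p[1]+.5),int(p[0]+.5)]=col
cv2.imwrite('pics/w9.png',im)
E
```

```text
t 19.8 ee [ 0.4447 -0.3128  0.0804] rpy [-180.    -0.    60.4] w 0.0508 gf 12.0 F [-0.4  0.3 -1.1]
shift [0.     0.0016 0.0167]
```

View pics/w9.png

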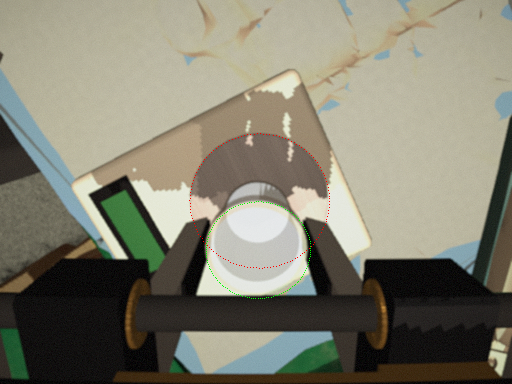

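The pan outline and the held lid are concentric (pan (259,202), lid (258,248) in the w9 view), so I'm setting the jar down. That was the 14th picture, so from here I check by numbers.

jog_arm:
  motion:
    - [0,0.0015,0.007,0,0,0,-1]
    - [0,0,0.004,0,0,0,-1]
    - [0,0,0.003,0,0,0,-1]
    - [0,0,0.002,0,0,0,-1]
    - [0,0,0,0,0,0,-1]

```text
time_s: 20.35
ee_pos: [0.4458, -0.314, 0.0643]
eef_rot: [-3.141, -0.0, 1.053]
force: [0.5, -0.6, -1.2]
grip_width: 0.0504
grip_force: 12.0
```

jog_arm:
  motion:
    - [0,0,0.0005,0,0,0,-1]
    - [0,0,0,0,0,0,-1]

```text
time_s: 20.55
ee_pos: [0.446, -0.3142, 0.0642]
eef_rot: [3.141, 0.0, 1.053]
force: [-0.9, 0.1, -1.0]
grip_width: 0.0508
grip_force: 12.0
```

jog_arm:
  motion:
    - [0,0,0.001,0,0,0,-1]
    - [0,0,0,0,0,0,-1]
    - [0,0,0,0,0,0,-1]

```text
time_s: 20.85
ee_pos: [0.4462, -0.3143, 0.0636]
eef_rot: [3.141, 0.0, 1.053]
force: [-1.3, 0.1, 6.3]
grip_width: 0.0506
grip_force: 12.0
```

jog_arm:
  motion:
    - [0,0,0,0,0,0,0.6]
    - [0,0,0,0,0,0,0.6]
    - [0,0,0,0,0,0,0.6]
    - [0,0,0,0,0,0,0.6]
    - [0,0,0,0,0,0,0.6]

```text
time_s: 21.35
ee_pos: [0.4459, -0.3141, 0.063]
eef_rot: [-3.141, -0.0, 1.053]
force: [0.7, -0.6, 0.1]
grip_width: 0.0751
grip_force: 0.0
```

jog_arm:
  motion:
    - [0,0,-0.02,0,0,0,0.6]
    - [0,0,-0.03,0,0,0,0.6]
    - [0,0,-0.04,0,0,0,0.6]
    - [0,0,-0.02,0,0,0,0.8]
    - [0,0,0,0,0,0,0.8]

```text
time_s: 21.85
ee_pos: [0.4469, -0.3149, 0.1761]
eef_rot: [3.137, 0.001, 1.053]
force: [0.3, -0.1, -0.3]
grip_width: 0.0842
grip_force: 0.0
```

```bash
python3 - <<'E'
from h import *
to(.362,.3097,.18,60)
# jar lid in the wrist view: brightness profile round predicted lid centre
m=ctrl.camera_model('wrist');a=ctrl.camera('wrist');g=cv2.cvtColor(a,7)
best=[]
P=lambda x,y,r,z:[proj(m,[x+r*np.cos(t),y+r*np.sin(t),z]) for t in np.linspace(0,6.28,48)]
for dx in np.arange(-.012,.0121,.0015):
  for dy in np.arange(-.012,.0121,.0015):
    f=lambda r:np.mean([g[int(round(p[1])),int(round(p[0]))] for p in P(.446+dx,-.314+dy,r,.112) if 0<=p[0]<511 and 0<=p[1]<383]+[0])
    best.append((f(.0245)-f(.0275),dx,dy))
print(sorted(best)[-4:])
E
```

```text
t 21.85 ee [ 0.4469 -0.3149  0.1761] rpy [179.7   0.   60.3] w 0.0842 gf 0.0 F [ 0.3 -0.1 -0.3]
shift [ 0.5006 -0.383  -0.0063] rz 0.006 then shift [ 0.4984 -0.3858 -0.0039] 
[(np.float64(14.02040816326533), np.float64(0.0014999999999999961), np.float64(-0.001500000000000003)), (np.float64(19.65306122448979), np.float64(-0.001500000000000003), np.float64(-3.469446951953614e-18)), (np.float64(21.551020408163254), np.float64(-3.469446951953614e-18), np.float64(-0.001500000000000003)), (np.float64(22.83673469387756), np.float64(-0.001500000000000003), np.float64(-0.001500000000000003))]
```

The jar lid is within about 2 mm of the pan centre. Now brown goes back.

jog_arm:
  motion:
    - [0.025,-0.019,0,0,0,0,0.8]
    - [0.036,-0.0275,0,0,0,0,0.8]
    - [0.036,-0.0275,0,0,0,0,0.8]
    - [0.036,-0.0275,0,0,0,0,0.8]
    - [0.036,-0.0275,0,0,0,0,0.8]

```text
time_s: 22.4
ee_pos: [0.4163, -0.1016, 0.1716]
eef_rot: [-3.139, 0.0, 1.052]
force: [1.2, 0.7, -0.4]
grip_width: 0.0849
grip_force: 0.0
```

jog_arm:
  motion:
    - [0.036,-0.0275,0,0,0,0,0.8]
    - [0.036,-0.0275,0,0,0,0,0.8]
    - [0.036,-0.0275,0,0,0,0,0.8]
    - [0.036,-0.0275,0,0,0,0,0.8]
    - [0.036,-0.0275,0,0,0,0,0.8]

```text
time_s: 22.9
ee_pos: [0.386, 0.1227, 0.1718]
eef_rot: [-3.14, 0.001, 1.053]
force: [1.5, -0.3, -0.2]
grip_width: 0.0849
grip_force: 0.0
```

jog_arm:
  motion:
    - [0.036,-0.0275,0,0,0,0,0.8]
    - [0.036,-0.0275,0,0,0,0,0.8]
    - [0.036,-0.0275,0,0,0,0,0.8]
    - [0.036,-0.0275,0,0,0,0,0.8]
    - [0,0,0,0,0,0,0.8]

```text
time_s: 23.4
ee_pos: [0.3613, 0.3039, 0.1712]
eef_rot: [-3.14, 0.002, 1.057]
force: [0.1, -0.5, 0.9]
grip_width: 0.0844
grip_force: 0.0
```

```bash
python3 - <<'E'
from h import *
to(.362,.3097,.033,60)
E
```

```text
t 23.4 ee [0.3613 0.3039 0.1712] rpy [-1.799e+02  1.000e-01  6.060e+01] w 0.0844 gf 0.0 F [ 0.1 -0.5  0.9]
shift [ 0.0057 -0.002   0.1382] rz 0.01 then shift [ 0.0054 -0.0023  0.1382]
```

jog_arm:
  motion:
    - [0.003,-0.001,0.03,0,0,0,0.8]
    - [0,0,0.03,0,0,0,0.8]
    - [0,0,0.03,0,0,0,0.8]
    - [0,0,0.03,0,0,0,0.8]
    - [0,0,0.018,0,0,0,0.8]

```text
time_s: 23.9
ee_pos: [0.3623, 0.302, 0.0319]
eef_rot: [-3.14, 0.004, 1.052]
force: [-0.1, -0.0, 0.6]
grip_width: 0.0842
grip_force: 0.0
```

jog_arm:
  motion:
    - [0,0,0,0,0,0,0.8]
    - [0,0,0,0,0,0,-1]
    - [0,0,0,0,0,0,-1]
    - [0,0,0,0,0,0,-1]
    - [0,0,0,0,0,0,-1]
  squeeze: 20

```text
time_s: 24.4
ee_pos: [0.3638, 0.3039, 0.0357]
eef_rot: [3.141, -0.001, 1.053]
force: [-2.2, 0.6, 2.5]
grip_width: 0.0561
grip_force: 1.0
```

jog_arm:
  motion:
    - [0,0,0,0,0,0,-1]
    - [0,0,0,0,0,0,-1]
    - [0,0,0,0,0,0,-1]

```text
time_s: 24.7
ee_pos: [0.3638, 0.304, 0.0355]
eef_rot: [3.141, -0.001, 1.053]
force: [-2.0, 0.8, 6.6]
grip_width: 0.0538
grip_force: 19.9
```

jog_arm:
  motion:
    - [0,0,-0.01,0,0,0,-1]
    - [0,0,-0.02,0,0,0,-1]
    - [0,0,-0.025,0,0,0,-1]
    - [0,0,-0.025,0,0,0,-1]
    - [0,0,0,0,0,0,-1]

```text
time_s: 25.2
ee_pos: [0.3647, 0.3045, 0.1181]
eef_rot: [3.139, -0.004, 1.053]
force: [0.1, 0.3, -3.1]
grip_width: 0.0536
grip_force: 19.8
```

```bash
python3 - <<'E'
from h import *
to(.447,-.0505,.042,60)
E
```

```text
t 25.2 ee [0.3647 0.3045 0.1181] rpy [179.9  -0.3  60.3] w 0.0536 gf 19.8 F [ 0.1  0.3 -3.1]
shift [-0.268   0.2471  0.0755] rz 0.006 then shift [-0.2663  0.2488  0.0761]
```

jog_arm:
  motion:
    - [-0.0134,0.0124,0,0,0,0,-1]
    - [-0.0268,0.0247,0,0,0,0,-1]
    - [-0.0268,0.0247,0,0,0,0,-1]
    - [-0.0268,0.0247,0,0,0,0,-1]
    - [-0.0268,0.0247,0,0,0,0,-1]

```text
time_s: 25.7
ee_pos: [0.4, 0.1423, 0.1142]
eef_rot: [-3.141, 0.001, 1.053]
force: [1.4, -0.7, -2.8]
grip_width: 0.0535
grip_force: 19.9
```

jog_arm:
  motion:
    - [-0.0268,0.0247,0,0,0,0,-1]
    - [-0.0268,0.0247,0,0,0,0,-1]
    - [-0.0268,0.0247,0,0,0,0,-1]
    - [-0.0268,0.0247,0,0,0,0,-1]
    - [-0.0268,0.0247,0,0,0,0,-1]

```text
time_s: 26.2
ee_pos: [0.441, -0.0352, 0.1142]
eef_rot: [-3.14, 0.001, 1.053]
force: [0.6, 0.4, -1.3]
grip_width: 0.0533
grip_force: 19.9
```

jog_arm:
  motion:
    - [-0.0134,0.0124,0,0,0,0,-1]
    - [0,0,0.015,0,0,0,-1]
    - [0,0,0.025,0,0,0,-1]
    - [0,0,0.015,0,0,0,-1]
    - [0,0,0,0,0,0,-1]

```text
time_s: 26.7
ee_pos: [0.4438, -0.0512, 0.0577]
eef_rot: [-3.137, 0.002, 1.053]
force: [-0.4, -0.2, -1.5]
grip_width: 0.0536
grip_force: 19.8
```

jog_arm:
  motion:
    - [0,0,0,0,0,0,-1]
    - [0,0,0,0,0,0,-1]

```text
time_s: 26.9
ee_pos: [0.4459, -0.0515, 0.0607]
eef_rot: [3.141, -0.0, 1.053]
force: [1.3, 0.7, -2.4]
grip_width: 0.0537
grip_force: 19.8
```

```bash
python3 - <<'E'
from h import *
to(.447,-.0505,.0445,60)
E
```

```text
t 26.9 ee [ 0.4459 -0.0515  0.0607] rpy [179.9  -0.   60.3] w 0.0537 gf 19.8 F [ 1.3  0.7 -2.4]
shift [0.0014 0.0004 0.0162] rz 0.006 then shift [0.0014 0.0004 0.0162]
```

jog_arm:
  motion:
    - [0.0014,0,0.007,0,0,0,-1]
    - [0,0,0.005,0,0,0,-1]
    - [0,0,0.003,0,0,0,-1]
    - [0,0,0.001,0,0,0,-1]
    - [0,0,0,0,0,0,-1]

```text
time_s: 27.4
ee_pos: [0.446, -0.05, 0.0444]
eef_rot: [-3.141, -0.0, 1.053]
force: [-4.5, 2.5, 8.2]
grip_width: 0.0536
grip_force: 20.0
```

jog_arm:
  motion:
    - [0,0,0,0,0,0,-1]
    - [0,0,0,0,0,0,-1]

```text
time_s: 27.6
ee_pos: [0.446, -0.05, 0.0444]
eef_rot: [-3.141, -0.0, 1.053]
force: [-5.1, 2.0, 7.0]
grip_width: 0.0532
grip_force: 20.0
```

Contact is confirmed, so I'm releasing and moving on to white (TCP at its release was (.4487,.3288,.0528), yaw 135).

jog_arm:
  motion:
    - [0,0,0,0,0,0,0.9]
    - [0,0,0,0,0,0,0.9]
    - [0,0,0,0,0,0,0.9]
    - [0,0,0,0,0,0,0.9]
    - [0,0,-0.01,0,0,0,0.9]

```text
time_s: 28.1
ee_pos: [0.4456, -0.0501, 0.0535]
eef_rot: [-3.14, 0.001, 1.053]
force: [0.5, 0.1, 0.6]
grip_width: 0.0882
grip_force: 0.0
```

jog_arm:
  motion:
    - [0,0,-0.03,0,0,0,0.9]
    - [0,0,-0.04,0,0,0,0.9]
    - [0,0,-0.04,0,0,0,0.9]
    - [0,0,-0.015,0,0,0,0.9]
    - [0,0,0,0,0,0,0.9]

```text
time_s: 28.6
ee_pos: [0.4472, -0.0504, 0.1817]
eef_rot: [3.137, -0.002, 1.053]
force: [-0.1, 0.1, -1.4]
grip_width: 0.0894
grip_force: 0.0
```

jog_arm:
  motion:
    - [0,0,0,0,0,-0.145,0.9]
    - [0,0,0,0,0,-0.145,0.9]
    - [0,0,0,0,0,-0.145,0.9]
    - [0,0,0,0,0,-0.145,0.9]
    - [0,0,0,0,0,-0.145,0.9]

```text
time_s: 29.1
ee_pos: [0.4457, -0.0501, 0.1779]
eef_rot: [-3.14, -0.001, 1.784]
force: [0.7, 0.6, -0.3]
grip_width: 0.0894
grip_force: 0.0
```

jog_arm:
  motion:
    - [0,0,0,0,0,-0.145,0.9]
    - [0,0,0,0,0,-0.145,0.9]
    - [0,0,0,0,0,-0.145,0.9]
    - [0,0,0,0,0,-0.145,0.9]
    - [0,0,0,0,0,0,0.9]

```text
time_s: 29.6
ee_pos: [0.4458, -0.0502, 0.1781]
eef_rot: [-3.141, -0.001, 2.36]
force: [-0.1, -0.1, -0.4]
grip_width: 0.0892
grip_force: 0.0
```

```bash
python3 - <<'E'
from h import *
to(.4487,.3288,.18,135)
E
```

```text
t 29.6 ee [ 0.4458 -0.0502  0.1781] rpy [-1.799e+02 -1.000e-01  1.352e+02] w 0.0892 gf 0.0 F [-0.1 -0.1 -0.4]
shift [ 0.2648  0.2711 -0.0018] rz 0.004 then shift [ 0.2659  0.27   -0.0019]
```

jog_arm:
  motion:
    - [0.0198,0.0203,0,0,0,0,0.9]
    - [0.035,0.0358,0,0,0,0,0.9]
    - [0.035,0.0358,0,0,0,0,0.9]
    - [0.035,0.0358,0,0,0,0,0.9]
    - [0.035,0.0358,0,0,0,0,0.9]

```text
time_s: 30.1
ee_pos: [0.4478, 0.18, 0.1785]
eef_rot: [-3.141, -0.0, 2.353]
force: [0.8, -0.9, 0.7]
grip_width: 0.0895
grip_force: 0.0
```

jog_arm:
  motion:
    - [0.035,0.0358,0,0,0,0,0.9]
    - [0.035,0.0358,0,0,0,0,0.9]
    - [0.035,0.0358,0,0,0,0,0.9]
    - [0,0,0,0,0,0,0.9]
    - [0,0,0,0,0,0,0.9]

```text
time_s: 30.6
ee_pos: [0.4493, 0.3284, 0.1778]
eef_rot: [-3.14, -0.0, 2.356]
force: [-0.4, -0.3, -0.3]
grip_width: 0.0892
grip_force: 0.0
```

```bash
python3 - <<'E'
from h import *
to(.4487,.3288,.038,135)
E
```

```text
t 30.6 ee [0.4493 0.3284 0.1778] rpy [-179.9   -0.   135. ] w 0.0892 gf 0.0 F [-0.4 -0.3 -0.3]
shift [7.000e-04 1.000e-04 1.398e-01] rz -0.0 then shift [ 0.0007 -0.0002  0.1398]
```

jog_arm:
  motion:
    - [0,0,0.03,0,0,0,0.9]
    - [0,0,0.03,0,0,0,0.9]
    - [0,0,0.03,0,0,0,0.9]
    - [0,0,0.03,0,0,0,0.9]
    - [0,0,0.018,0,0,0,0.9]

```text
time_s: 31.1
ee_pos: [0.4494, 0.3259, 0.0388]
eef_rot: [-3.139, -0.0, 2.353]
force: [-0.7, 0.6, 0.1]
grip_width: 0.0892
grip_force: 0.0
```

jog_arm:
  motion:
    - [0,0,0,0,0,0,0.9]
    - [0,0,0,0,0,0,-1]
    - [0,0,0,0,0,0,-1]
    - [0,0,0,0,0,0,-1]
    - [0,0,0,0,0,0,-1]

```text
time_s: 31.6
ee_pos: [0.4502, 0.3282, 0.0418]
eef_rot: [3.14, 0.0, 2.358]
force: [-0.8, 0.7, 0.4]
grip_width: 0.0607
grip_force: 0.0
```

jog_arm:
  motion:
    - [0,0,0,0,0,0,-1]
    - [0,0,0,0,0,0,-1]
    - [0,0,0,0,0,0,-1]

```text
time_s: 31.9
ee_pos: [0.4502, 0.3282, 0.0416]
eef_rot: [3.141, 0.0, 2.358]
force: [-1.2, -2.9, 6.2]
grip_width: 0.0579
grip_force: 20.0
```

jog_arm:
  motion:
    - [0,0,-0.01,0,0,0,-1]
    - [0,0,-0.02,0,0,0,-1]
    - [0,0,-0.025,0,0,0,-1]
    - [0,0,-0.025,0,0,0,-1]
    - [0,0,0,0,0,0,-1]

```text
time_s: 32.4
ee_pos: [0.4511, 0.3289, 0.1244]
eef_rot: [3.136, 0.001, 2.358]
force: [0.5, 0.2, -1.8]
grip_width: 0.0579
grip_force: 19.9
```

```bash
python3 - <<'E'
from h import *
to(.454,.045,.047,135)
E
```

```text
t 32.4 ee [0.4511 0.3289 0.1244] rpy [1.797e+02 1.000e-01 1.351e+02] w 0.0579 gf 19.9 F [ 0.5  0.2 -1.8]
shift [-0.2024 -0.1995  0.0766] rz 0.002 then shift [-0.2028 -0.1987  0.0774]
```

jog_arm:
  motion:
    - [-0.0125,-0.0122,0,0,0,0,-1]
    - [-0.026,-0.0254,0,0,0,0,-1]
    - [-0.026,-0.0254,0,0,0,0,-1]
    - [-0.026,-0.0254,0,0,0,0,-1]
    - [-0.026,-0.0254,0,0,0,0,-1]

```text
time_s: 32.9
ee_pos: [0.4509, 0.163, 0.1196]
eef_rot: [-3.139, -0.001, 2.358]
force: [0.6, -0.1, -2.1]
grip_width: 0.0578
grip_force: 19.9
```

jog_arm:
  motion:
    - [-0.026,-0.0254,0,0,0,0,-1]
    - [-0.026,-0.0254,0,0,0,0,-1]
    - [-0.026,-0.0254,0,0,0,0,-1]
    - [-0.009,-0.0087,0,0,0,0,-1]
    - [0,0,0,0,0,0,-1]

```text
time_s: 33.4
ee_pos: [0.4531, 0.0422, 0.1201]
eef_rot: [-3.14, -0.001, 2.355]
force: [-0.5, 1.2, -2.7]
grip_width: 0.0577
grip_force: 19.9
```

jog_arm:
  motion:
    - [0,0,0.015,0,0,0,-1]
    - [0,0,0.025,0,0,0,-1]
    - [0,0,0.015,0,0,0,-1]
    - [0,0,0,0,0,0,-1]
    - [0,0,0,0,0,0,-1]

```text
time_s: 33.9
ee_pos: [0.4537, 0.0444, 0.0661]
eef_rot: [-3.141, -0.0, 2.359]
force: [0.2, -0.1, -2.6]
grip_width: 0.0578
grip_force: 19.9
```

```bash
python3 - <<'E'
from h import *
to(.4545,.0445,.0506,135)
E
```

```text
t 33.9 ee [0.4537 0.0444 0.0661] rpy [-180.    -0.   135.1] w 0.0578 gf 19.9 F [ 0.2 -0.1 -2.6]
shift [-0.0005  0.0007  0.0155] rz 0.002 then shift [-0.0005  0.0007  0.0155]
```

jog_arm:
  motion:
    - [0,0.0005,0.006,0,0,0,-1]
    - [0,0,0.005,0,0,0,-1]
    - [0,0,0.003,0,0,0,-1]
    - [0,0,0.0015,0,0,0,-1]
    - [0,0,0,0,0,0,-1]

```text
time_s: 34.4
ee_pos: [0.4543, 0.044, 0.0507]
eef_rot: [3.141, 0.0, 2.358]
force: [0.2, -0.9, -3.1]
grip_width: 0.0578
grip_force: 19.9
```

jog_arm:
  motion:
    - [0,0,0,0,0,0,-1]
    - [0,0,0,0,0,0,-1]

```text
time_s: 34.6
ee_pos: [0.4542, 0.044, 0.0507]
eef_rot: [3.141, 0.0, 2.358]
force: [-0.4, -0.3, -0.9]
grip_width: 0.0576
grip_force: 19.9
```

jog_arm:
  motion:
    - [0,0,0.001,0,0,0,-1]
    - [0,0,0,0,0,0,-1]
    - [0,0,0,0,0,0,-1]

```text
time_s: 34.9
ee_pos: [0.4546, 0.0438, 0.0505]
eef_rot: [3.141, 0.001, 2.358]
force: [-5.2, -2.9, 13.8]
grip_width: 0.0575
grip_force: 20.0
```

jog_arm:
  motion:
    - [0,0,0,0,0,0,0.9]
    - [0,0,0,0,0,0,0.9]
    - [0,0,0,0,0,0,0.9]
    - [0,0,0,0,0,0,0.9]
    - [0,0,-0.01,0,0,0,0.9]

```text
time_s: 35.4
ee_pos: [0.4534, 0.0441, 0.059]
eef_rot: [-3.14, -0.002, 2.358]
force: [0.1, 0.3, -0.1]
grip_width: 0.0889
grip_force: 0.0
```

jog_arm:
  motion:
    - [0,0,-0.03,0,0,0,0.9]
    - [0,0,-0.04,0,0,0,0.9]
    - [0,0,-0.04,0,0,0,0.9]
    - [0,0,-0.02,0,0,0,0.9]
    - [0.015,0.015,0,0,0,0,0.9]

```text
time_s: 35.9
ee_pos: [0.4554, 0.0645, 0.1934]
eef_rot: [3.137, 0.004, 2.356]
force: [0.1, 0.5, -1.1]
grip_width: 0.0888
grip_force: 0.0
```

jog_arm:
  motion:
    - [0.035,0.035,0,0,0,0,0.9]
    - [0.035,0.035,0,0,0,0,0.9]
    - [0.035,0.035,0,0,0,0,0.9]
    - [0.035,0.035,0,0,0,0,0.9]
    - [0.035,0.035,0,0,0,0,0.9]

```text
time_s: 36.4
ee_pos: [0.4532, 0.3149, 0.1905]
eef_rot: [3.141, 0.0, 2.358]
force: [0.8, -0.6, 0.7]
grip_width: 0.0891
grip_force: 0.0
```

jog_arm:
  motion:
    - [0.035,0.01,0,0,0,0,0.9]
    - [0.035,0.0,0,0,0,0,0.9]
    - [0.035,0.0,0,0,0,0,0.9]
    - [0.02,0,0,0,0,0,0.9]
    - [0,0,0,0,0,0,0.9]

```text
time_s: 36.9
ee_pos: [0.3707, 0.4095, 0.1903]
eef_rot: [3.141, -0.0, 2.361]
force: [-0.7, -0.4, 0.1]
grip_width: 0.0894
grip_force: 0.0
```

```bash
python3 - <<'E'
from h import *
to(.19,.517,.18)
a=snap('top','t9.png').astype(float);b=cv2.imread('pics/t0.png')[:,:,::-1].astype(float)
m=ctrl.camera_model('top')
def cent(im,x0,y0,w,h,f):
    p=im[y0:y0+h,x0:x0+w];k=f(p);y,x=np.nonzero(k);return (x.mean()+x0,y.mean()+y0,len(x)) if len(x) else None
blue=lambda p:(p[...,2]>p[...,0]+35)
blk=lambda p:(p.max(2)<75)&(np.indices(p.shape[:2])[0]>4)&(np.indices(p.shape[:2])[1]>3)
red=lambda p:(p[...,0]>p[...,2]+35)
for n,im in(('before',b),('after',a)):
    w=cent(im,228,205,26,22,blue);r=cent(im,262,205,32,28,red);o=cent(im,228,180,16,16,red)
    print(n,'white',at(m,w[0],w[1],.142).round(4),w[2],'brown',at(m,r[0],r[1],.1).round(4),r[2],'oil',at(m,o[0],o[1],.07).round(4),o[2])
d=np.abs(a-b).max(2)
for n,(x0,y0,w,h) in dict(stand=(215,170,95,72),box=(168,134,34,34),pens=(318,136,36,30)).items(): print(n,d[y0:y0+h,x0:x0+w].mean().round(1),d[y0:y0+h,x0:x0+w].max())
g=cv2.cvtColor(a.astype(np.uint8),7)
cv2.imwrite('pics/t9b.png',g)
# jar on pan: difference centroid
D=cv2.GaussianBlur(d.astype(np.float32),(3,3),0)[195:243,345:400];y,x=np.nonzero(D>18);print('pan diff',len(x),at(m,x.mean()+345,y.mean()+195,.08).round(4) if len(x) else '')
E
```

```text
t 36.9 ee [0.3707 0.4095 0.1903] rpy [180.   -0.  135.3] w 0.0894 gf 0.0 F [-0.7 -0.4  0.1]
shift [ 0.204  -0.0508  0.0103] 
before white [0.4551 0.0434 0.142 ] 95 brown [ 0.447  -0.0514  0.1   ] 241 oil [0.5264 0.0609 0.07  ] 52
after white [0.4539 0.0435 0.142 ] 94 brown [ 0.4441 -0.0494  0.1   ] 244 oil [0.5264 0.0611 0.07  ] 54
stand 9.3 161.0
box 2.7 10.0
pens 2.4 8.0
pan diff 518 [ 0.4463 -0.3024  0.08  ]
```

White is about 1 mm and brown about 3.5 mm from their start spots. The oil bottle, box and pen pot have not moved, and the arm is clear, so I'm handing in.

```bash
python3 -c "
from station import ctrl
print(ctrl.hand_in())"
```

```text
the job is handed in; nothing more can be done
None
```

Handed in at about 37 s; no verdict was returned. By my own camera checks, the jar is within about 2 mm of the pan centre, both bottles are back within about 4 mm of their start spots, and the oil bottle, box and pen pot have not moved.

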